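Drag the crate of beeswax candles up to the packing line

ROBOT

A 6-joint arm with a two-finger parallel gripper is mounted at the origin on the work surface. World frame = base frame: x ahead of the robot, y to its left, z up, the work surface at z = 0. Lengths are in m, angles in degrees, forces in N, time in s.
With the tool pointing down it reaches from about 0.4 to 0.825 m from the base axis. Payload 7 kg.
Tool frame: the origin (TCP) lies midway between the tips of the shut fingers; the grasp point (between the pads) lies 19 mm behind it; z points along the fingers, y is the direction in which the jaws open and shut (so a half turn about z gives the same grasp; the last joint's range is limited). The gripper opens to 88 mm and grips with 3 to 60 N. Pads are 19 mm wide; open, the fingers measure 130 mm over their backs; the gripper's body (78 mm by 193 mm) begins 47 mm behind the grasp point.
Start: joints at [-47.378, 20.546, 0.682, 0, -70.136, -16.507], TCP at [0.297, -0.606, 0.227] pointing down, gripper open.
Joint ranges: [-176.03, 176.03], [-82.01, 121.73], [-58.28, 71.71], [-173.87, 95.51], [-174.79, -0.11], [-173.66, 173.66]. Speed limits (degrees/s): [136.94, 136.94, 172.46, 180, 180, 180].

INTERFACE

Orientations are given as [roll, pitch, yaw] about the fixed x, y, z axes, in that order (R = Rz(yaw) Ry(pitch) Rx(roll)).
In Python, from plant import ctrl gives the robot as it stands. The module is installed in compiled form; this text tells all that it offers.
- The arm moves only by the tool arm_command, never from a script. Its argument "targets" is a list that holds one entry, the list of rows, each a list of 7 numbers: the turn, a rotation vector about the world's x, y, z in rad, then the shift along the world's x, y, z in cm, then the opening, from 0 (shut) to 1 (fully open). A call has 1 to 8 rows; each row is the pose to reach, as a shift and turn from the pose commanded when the call began; what a row does not reach only later rows make up. A row lasts 1/12 s, in which the tool goes at most 41.7 mm and 7.16 degrees, less where a joint would pass 70% of its speed; a pose out of reach is approached as far as the arm can. A call with a gripper value outside its range is refused whole. The fingers move at their own pace and stop on an object; the grip force is fixed at half the most. Time passes only in rows, so rows that repeat a pose let the fingers close. It gives the time, the measured TCP pose, the force and the opening at its end, in the units of the state.
- ctrl.get_obs(): the state, without advancing time (a new reading comes with each control period).
- ctrl.snapshot(name): name is "scene" or "top" or "wrist"; returns the picture (400x640x3 uint8, blue, green, red); there is no depth.
- ctrl.camera_model(name): a dict with "K" (3x3 intrinsics, pixels), "xyz" and "rotation" of the camera in the world. Camera axes: x right, y up, looking along -z (the intrinsics and any distortion apply to the point x, -y, -z); pixel columns grow to the right and rows downward; lengths in m; the calibration is good to about 2 mm. The wrist camera is an equidistant fisheye: a pixel r from the principal point sees the ray r / f radians off the axis. A picture is of the moment at which its call begins: read the wrist's pose just before it. camera_model takes no time and is no camera call; for the wrist camera it gives the pose at the moment of the call.
- ctrl.close_job(): hands the job in, once; it reports no verdict.
The state is a dict: "clock": time; "joint_pos": joint angles; "qvel": joint speeds; "tau": joint torques, N m; "tool_pos": TCP position; "orientation": TCP orientation; "force": force on the tool from outside, world axes, zero at the start; "moment": the same for the moment, N m; "opening": finger opening in m.
Only numpy, scipy, OpenCV 4.12 (cv2) and the standard library are available. Lean on these libraries where they do the work, as an engineer would, in place of code of your own. Each camera call takes 0.05 s, during which the arm holds its last target. There are 200 camera calls.

TASK

Bring the blue crate of candles up to the packing line: reach over it with the gripper shut, lower the fingertips just outside its far side, hook them behind the far lip and drag the crate along the table towards the robot until its near side stands on the red tape strip, still roughly square to the strip. Do not lift or tip the crate, leave the green crate where it is, and take the gripper clear at the end.

Things in the scene. Friction and masses are not known exactly. Their poses are not given: they have to be found in the camera images.
- blue_crate: BLUE open lattice crate with three yellow candles in it, loose, about 0.6 kg in all, slides with up to 8 N. Walls 150 mm along x by 170 mm along y; rim 70 mm high, corner posts 82 mm, wicks below 90 mm. Near (-x) and far (+x) rims turn out in a lip 7 mm thick, 10 mm beyond the wall. Origin: centre of underside; x points away from the robot (within 10 degrees), y along the lips, z up.
- blue_far_lip (a point): middle of the outer top edge of the blue crate's far lip: 85 mm along the crate's x from its origin, 70 mm above its underside; same axes. The table is free for 80 mm behind it. Shut fingers lowered beyond it (+x side), tips 20 to 45 mm above the table, bear on the lip's edge when drawn towards the robot.
- green_crate: a GREEN crate of the same shape and size with white moulds in it, beside the blue one, on its left or right; it must stay put. Origin: centre of the underside; axes as for the blue crate.
- line_mark (a point): where the blue crate's origin should come to in x: a point on the table 75 mm beyond the middle of the packing line (near wall mid-strip when the crate's origin has x = 0 in this frame; y is free). The line is flat red tape between crates and robot, 36 mm wide in x, 700 mm long in y, under 1 mm thick, no bump. Axes: the strip's; x points away from the robot (within 3 degrees).
Things that resemble listed ones, but are neither listed nor needed, are in the scene too. Several things have the shape of the blue_crate; the one meant has the colours described above.

How it is judged:
By the outcome, as a careful person would: the job done as asked, in the order asked, and still so for the second after the job is handed in, with the robot touching nothing.
It also fails if it takes over 32 s, if anything falls off the work surface, if the arm or the gripper's body presses on something with over 40 N, if the wrist force passes 120 N, or if a joint passes its speed limit or range.

## Working session

There is one attempt and no reset: what is moved stays moved. The work goes in short steps, Python scripts to look and compute and a tool call to move; the robot and the scene stay as the last step left them, time stands still between calls to the robot, and variables do not carry over. Pictures are saved under pics/ and viewed, about 8 in all and at most 12, crops included, and the job is handed in when it is done.

Besides the shell and the picture viewer there is one more tool, called after "Emit:" as name([rows], argument=value, ...), one row to a line, values as JSON. arm_command: Moves the arm, as the interface text tells. Its arguments: {"type":"object","properties":{"targets":{"type":"array","items":{"type":"array","items":{"type":"array","items":{"type":"number"}}}}},"required":["targets"]}

```bash
mkdir -p pics
python3 - <<'E'
from plant import ctrl
import cv2,numpy as np
print(ctrl.get_obs())
for n in("scene","top"):
    m=ctrl.camera_model(n);print(n,m)
    cv2.imwrite(f"pics/{n}0.png",ctrl.snapshot(n))
E
```

```text
{'clock': 0.0, 'joint_pos': array([-4.73798303e+01,  2.05926243e+01,  6.34636909e-01, -2.01221058e-02,
       -7.01365164e+01, -1.65090358e+01]), 'qvel': array([ 0.0215313 ,  0.08645213, -0.05873605, -0.03785469, -0.06184236,
       -0.01881547]), 'tau': array([-2.06936024e-04, -5.82725823e+01,  2.93055815e+01,  6.99714750e+00,
        6.93383030e-03, -1.37544289e-04]), 'tool_pos': array([ 0.29686187, -0.60567463,  0.22561582]), 'orientation': array([ 1.79904016e+02, -8.72122801e-03, -1.53895711e+02]), 'force': array([-0.52023755,  0.78793734,  0.00199501]), 'moment': array([ 0.00832334, -0.00856699, -0.03532147]), 'opening': 0.08720685635924437}
scene {'K': array([[498.17524231,   0.        , 327.70725298],
       [  0.        , 498.17524231, 198.60675843],
       [  0.        ,   0.        ,   1.        ]]), 'xyz': array([ 1.30443031, -0.42201508,  0.95381784]), 'rotation': array([ 4.61344639e+01, -6.24716313e-02,  7.11881988e+01])}
top {'K': array([[387.13410398,   0.        , 323.71597457],
       [  0.        , 387.13410398, 189.54742429],
       [  0.        ,   0.        ,   1.        ]]), 'xyz': array([ 0.34493005, -0.10742742,  0.98751203]), 'rotation': array([  6.54109573,  -1.16681706, -90.92980796])}
```

View pics/top0.png

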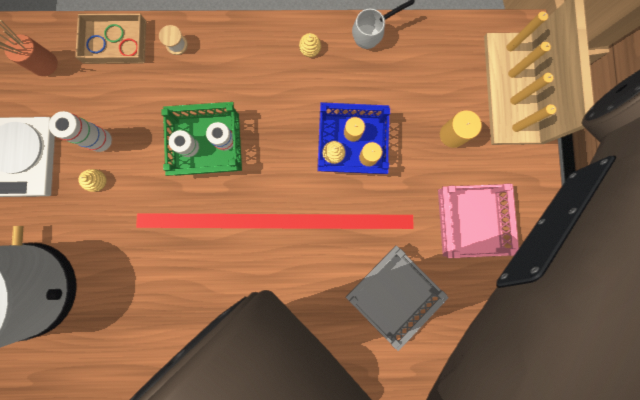

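View pics/scene0.png

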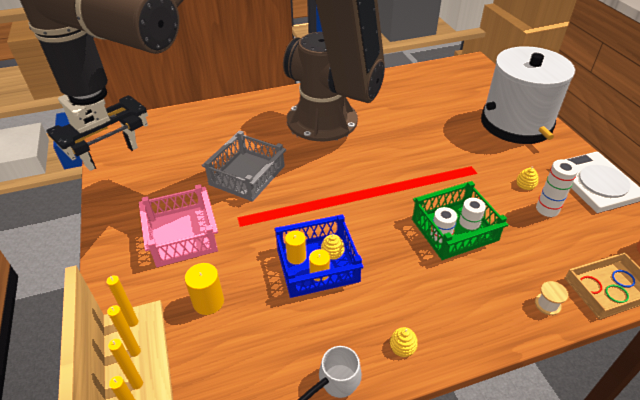

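The top view shows the blue crate at px (320–389, 103–172), the green one to its left at (163–241, 103–175), and the red strip at rows ~214–228, columns 137–413. The grey crate stands on the robot side of the strip with its top at row ~247. Next I'll zoom in on the blue crate and fit the strip.

```bash
cat > h.py <<'E'
import cv2,numpy as np
from plant import ctrl
from scipy.spatial.transform import Rotation as R
def cam(n):
    m=ctrl.camera_model(n);return m["K"],np.array(m["xyz"]),R.from_euler("xyz",m["rotation"],degrees=True).as_matrix()
def ray(n,px,z):
    K,c,r=cam(n);p=np.atleast_2d(px).astype(float)
    d=np.c_[(p[:,0]-K[0,2])/K[0,0],-(p[:,1]-K[1,2])/K[1,1],-np.ones(len(p))]@r.T
    return c+d*((z-c[2])/d[:,2])[:,None]
def proj(n,P):
    K,c,r=cam(n);q=(np.atleast_2d(P)-c)@r
    return np.c_[K[0,2]+K[0,0]*q[:,0]/-q[:,2],K[1,2]+K[1,1]*q[:,1]/q[:,2]]
def strip(im):
    h=cv2.cvtColor(im,cv2.COLOR_BGR2HSV);m=cv2.inRange(h,(0,215,150),(4,255,255))|cv2.inRange(h,(176,215,150),(180,255,255))
    n,l,s,_=cv2.connectedComponentsWithStats(m);i=1+np.argmax(s[1:,4])
    ys,xs=np.where(l==i);W=ray("top",np.c_[xs,ys],0.)[:,:2]
    (c,wh,_)=cv2.minAreaRect((W*1000).astype(np.float32));u=np.linalg.svd(W-W.mean(0),full_matrices=False)[2][0]
    if u[1]<0:u=-u
    return W.mean(0),np.degrees(np.arctan2(-u[0],u[1])),c,wh
def fit(ims,lo,hi,x0,boxes):
    """silhouette-free check: returns blue-mask outlines"""
E
sed -i '/^def fit/,$d' h.py
python3 - <<'E'
from h import *
t=cv2.imread("pics/top0.png");s=cv2.imread("pics/scene0.png")
print(strip(t))
a=cv2.resize(t[90:185,305:405],None,fx=5,fy=5,interpolation=cv2.INTER_CUBIC)
b=cv2.resize(s[205:305,265:370],None,fx=4,fy=4,interpolation=cv2.INTER_CUBIC)
H=max(a.shape[0],b.shape[0]);f=lambda i:cv2.copyMakeBorder(i,0,H-i.shape[0],0,0,cv2.BORDER_CONSTANT)
o=np.hstack([f(a),f(b)]);print(o.shape);o=o[:, :];cv2.imwrite("pics/crop.png",cv2.resize(o,(800,int(H*800/o.shape[1])))); print(800/o.shape[1])
# blue mask
for n,i in(("top",t),("scene",s)):
    h=cv2.cvtColor(i,cv2.COLOR_BGR2HSV);m=cv2.inRange(h,(112,180,60),(128,255,255))
    _,l,st,_=cv2.connectedComponentsWithStats(m);k=1+np.argmax(st[1:,4]);print(n,st[k])
    q=cv2.convexHull(np.argwhere(l==k)[:,::-1].astype(np.int32));q=cv2.approxPolyDP(q,2,True);print(q.reshape(-1,2).tolist())
E
```

```text
Traceback (most recent call last):
  File "h.py", line 15, in strip
    n,l,s,_=cv2.connectedComponentsWithStats(m);i=1+np.argmax(s[1:,4])
                                                    ~~~~~~~~~^^^^^^^^^
ValueError: attempt to get argmax of an empty sequence
```

```bash
sed -i 's/(0,215,150),(4/(0,165,150),(4/;s/(176,215,150)/(176,165,150)/' h.py
python3 - <<'E'
from h import *
t=cv2.imread("pics/top0.png");s=cv2.imread("pics/scene0.png")
print(t[221,275],s[197,357],t[106,355])
a=cv2.resize(t[90:185,305:405],None,fx=4,fy=4,interpolation=cv2.INTER_CUBIC)
b=cv2.resize(s[205:305,265:365],None,fx=4,fy=4,interpolation=cv2.INTER_CUBIC)
f=lambda i:cv2.copyMakeBorder(i,0,400-i.shape[0],0,0,cv2.BORDER_CONSTANT)
cv2.imwrite("pics/crop.png",np.hstack([f(a),f(b)]))
print(strip(t))
for n,i in(("top",t),("scene",s)):
    h=cv2.cvtColor(i,cv2.COLOR_BGR2HSV);m=cv2.inRange(h,(112,150,60),(128,255,255))
    _,l,st,_=cv2.connectedComponentsWithStats(m);k=1+np.argmax(st[1:,4]);print(n,st[k])
    q=cv2.convexHull(np.argwhere(l==k)[:,::-1].astype(np.int32));q=cv2.approxPolyDP(q,2,True);print(q.reshape(-1,2).tolist())
E
```

```text
[ 71  75 243] [  0  10 252] [201  50  33]
(array([ 0.37951721, -0.00483851]), np.float64(-1.1795128416690976), (379.2955017089844, -5.388427734375), (697.6412353515625, 35.53182601928711))
top [ 318  103   72   71 3160]
[[388, 106], [387, 173], [318, 169], [321, 103]]
scene [ 275  215   88   83 3256]
[[359, 281], [290, 297], [278, 252], [275, 228], [342, 215], [361, 259]]
```

View pics/crop.png

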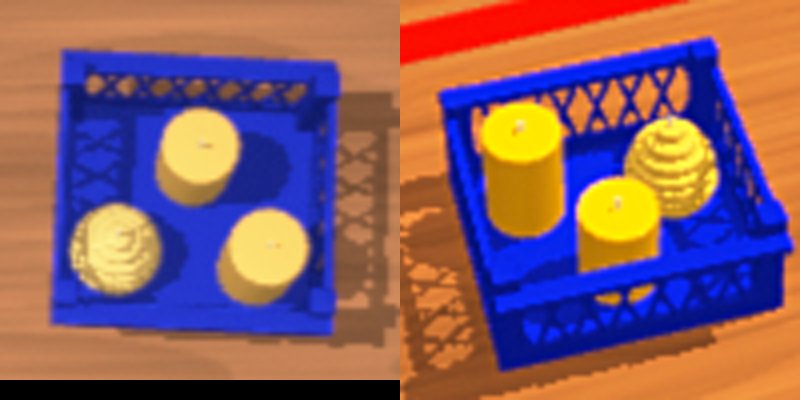

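The crop shows the blue crate with its far lip (upper edge in the top view) and three candles, turned a few degrees. The strip fit gives 698 × 35.5 mm, which agrees with the stated size. Next I'll fit the crate pose by matching hulls in both views.

```bash
cat >> h.py <<'E'
from scipy.optimize import least_squares
M=np.array([[sx*x,sy*.085,z] for sx in(-1,1) for sy in(-1,1) for x,z in((.085,.070),(.085,.063),(.075,.082),(.075,0))])
A=np.radians(np.arange(0,360,5));D=np.c_[np.cos(A),np.sin(A)]
def world(p):
    c,s=np.cos(p[2]),np.sin(p[2]);return M@np.array([[c,-s,0],[s,c,0],[0,0,1]]).T+[p[0],p[1],0]
def mask(im,lo,hi):
    m=cv2.inRange(cv2.cvtColor(im,cv2.COLOR_BGR2HSV),lo,hi)
    l,st=cv2.connectedComponentsWithStats(m)[1:3];k=1+np.argmax(st[1:,4]);return np.argwhere(l==k)[:,::-1]
def crate(ims,lo,hi,p0):
    S={n:((mask(im,lo,hi)@D.T).max(0)+.5*0+.3) for n,im in ims.items()}
    f=lambda p:np.concatenate([(proj(n,world(p))@D.T).max(0)-S[n] for n in S])
    r=least_squares(f,p0,loss="soft_l1",f_scale=.5,x_scale=[.01,.01,.05]);return r.x,np.sqrt(np.mean(r.fun**2))
BL=((112,150,60),(128,255,255));GR=((50,130,40),(75,255,255))
E
python3 - <<'E'
from h import *
I={"top":cv2.imread("pics/top0.png"),"scene":cv2.imread("pics/scene0.png")}
for nm,c,p0 in(("blue",BL,(.57,-.18,0)),("green",GR,(.57,.2,0))):
    for k in(["top"],["scene"],["top","scene"]):
        p,e=crate({n:I[n] for n in k},*c,p0);print(nm,k,p[:2].round(4),np.degrees(p[2]).round(2),"rms px",e.round(2))
    if nm=="blue":
        c,s=np.cos(p[2]),np.sin(p[2]);print("lip",p[0]+.085*c,p[1]+.085*s)
E
```

```text
blue ['top'] [ 0.5763 -0.2027] -3.24 rms px 0.99
blue ['scene'] [ 0.5767 -0.2002] -3.39 rms px 0.87
blue ['top', 'scene'] [ 0.5763 -0.2012] -3.14 rms px 1.02
lip 0.6612037725799055 -0.20586088740704214
green ['top'] [0.5805 0.1675] 4.69 rms px 1.89
green ['scene'] [0.5794 0.173 ] 3.84 rms px 0.89
green ['top', 'scene'] [0.5801 0.1716] 3.95 rms px 1.54
```

Both views agree. The blue crate origin is at (0.576, −0.201), yaw −3.1°, and the lip is at (0.661, −0.206). The drag to the line is ≈0.126 m. The TCP goes to (0.690, −0.207) at yaw −183°, which lines the jaw axis up with the lip.

Emit:
arm_command([
  [[0,0,-0.06,1,1,2,0],[0,0,-0.12,3,3,4,0],[0,0,-0.18,5.5,5.5,5,0],[0,0,-0.25,8,8,5,0],[0,0,-0.32,10.5,10.5,5,0],[0,0,-0.39,13,13,5,0],[0,0,-0.46,15.5,15.5,5,0],[0,0,-0.51,18,18,5,0]],
])

```text
clock: 0.77
tool_pos: [0.4779, -0.4245, 0.2763]
orientation: [180.0, -0.0, 176.7]
force: [0.8, -0.3, -0.6]
opening: 0.0397
```

Emit:
arm_command([
  [[0,0,0,2.5,2.5,0,0],[0,0,0,5,5,0,0],[0,0,0,7.5,7.5,0,0],[0,0,0,10,10,0,0],[0,0,0,12.5,12.5,0,0],[0,0,0,15,15.5,0,0],[0,0,0,18,18.5,0,0],[0,0,0,20,20.5,0,0]],
])

```text
clock: 1.43
tool_pos: [0.6788, -0.2183, 0.2759]
orientation: [180.0, -0.0, 177.0]
force: [0.6, -0.1, 0.2]
opening: 0.0003
```

Emit:
arm_command([
  [[0,0,0,1,1,0,0],[0,0,0,1.3,1.4,0,0],[0,0,0,1.3,1.4,0,0],[0,0,0,1.3,1.4,0,0]],
])

```text
clock: 1.77
tool_pos: [0.6895, -0.2076, 0.2763]
orientation: [-180.0, -0.0, 176.9]
force: [-0.9, -0.2, 0.3]
opening: 0.0003
```

Emit:
arm_command([
  [[0,0,0,0,0,-2,0],[0,0,0,0,0,-5,0],[0,0,0,0,0,-8,0],[0,0,0,0,0,-11,0],[0,0,0,0,0,-14,0],[0,0,0,0,0,-16,0],[0,0,0,0,0,-17.5,0],[0,0,0,0,0,-18,0]],
])

```text
clock: 2.43
tool_pos: [0.6875, -0.2085, 0.0939]
orientation: [180.0, -0.2, 176.8]
force: [-0.6, 0.1, -0.6]
opening: 0.0006
```

Emit:
arm_command([
  [[0,0,0,0,0,-1,0],[0,0,0,0,0,-2,0],[0,0,0,0,0,-3,0],[0,0,0,0,0,-4,0],[0,0,0,0,0,-5,0],[0,0,0,0,0,-5.8,0],[0,0,0,0,0,-5.8,0],[0,0,0,0,0,-5.8,0]],
])

```text
clock: 3.1
tool_pos: [0.6899, -0.207, 0.0379]
orientation: [-180.0, -0.1, 176.9]
force: [0.3, -0.8, 0.1]
opening: 0.0003
```

Run:
```python
from h import *
o=ctrl.get_obs();print(o["tool_pos"],o["orientation"],o["force"])
a=ctrl.snapshot("scene")[150:320,200:440];b=ctrl.snapshot("wrist")
cv2.imwrite("pics/low.png",np.hstack([cv2.resize(a,(480,340),interpolation=cv2.INTER_CUBIC),cv2.resize(b,(320,200)).repeat(1,0)[:, :] if 0 else cv2.copyMakeBorder(cv2.resize(b,(320,200)),0,140,0,0,cv2.BORDER_CONSTANT)]))
```

```text
[ 0.68985139 -0.20699703  0.03789191] [-1.79992202e+02 -6.62266943e-02  1.76909490e+02] [ 0.28389506 -0.76897592  0.13682148]
```

View pics/low.png

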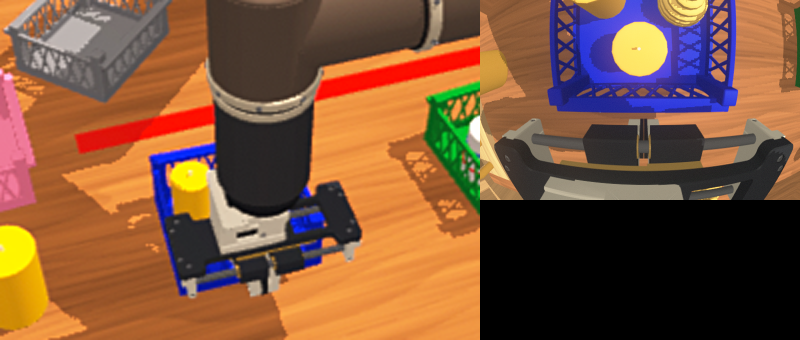

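The fingers stand just beyond the far lip (wrist view) and touch nothing. Now a slow approach and the start of the drag.

Emit:
arm_command([
  [[0,0,0,-0.4,0,0,0],[0,0,0,-0.8,0,0,0],[0,0,0,-1.1,0,0,0],[0,0,0,-1.4,0,0,0],[0,0,0,-1.7,0,0,0],[0,0,0,-2.0,0,0,0],[0,0,0,-2.3,0,0,0],[0,0,0,-2.7,0,0,0]],
])

```text
clock: 3.87
tool_pos: [0.664, -0.2071, 0.0389]
orientation: [-180.0, 0.1, 176.9]
force: [3.7, -0.6, -1.2]
opening: 0.0005
```

Emit:
arm_command([
  [[0,0,0,-0.4,0,0,0],[0,0,0,-0.8,0,0,0],[0,0,0,-1.2,0,0,0],[0,0,0,-1.6,0,0,0],[0,0,0,-2.0,0,0,0],[0,0,0,-2.4,0,0,0],[0,0,0,-2.8,0,0,0],[0,0,0,-3.1,0,0,0]],
])

```text
clock: 4.53
tool_pos: [0.6319, -0.2071, 0.0388]
orientation: [-180.0, 0.0, 176.9]
force: [5.3, 1.1, 1.3]
opening: 0.0003
```

Run:
```python
from h import *
o=ctrl.get_obs();print(o["tool_pos"],o["orientation"],o["force"])
a=ctrl.snapshot("scene")[140:310,180:420];b=ctrl.snapshot("wrist")
cv2.imwrite("pics/drag1.png",np.hstack([cv2.resize(a,(480,340),interpolation=cv2.INTER_CUBIC),cv2.copyMakeBorder(cv2.resize(b,(320,200)),0,140,0,0,cv2.BORDER_CONSTANT)]))
```

```text
[ 0.6319445  -0.2071238   0.03884709] [-1.79995483e+02  3.76757132e-02  1.76900106e+02] [5.32034568 1.07763166 1.27959559]
```

View pics/drag1.png

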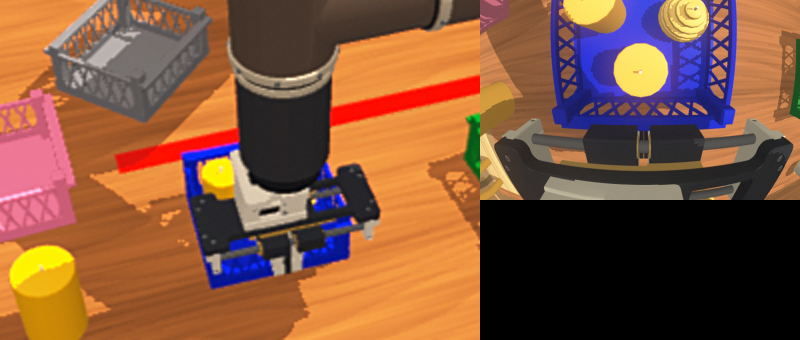

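The fingers bear on the lip with ~5 N and the crate is sliding level. About 87 mm remain by dead reckoning.

Emit:
arm_command([
  [[0,0,0,-0.4,0,0,0],[0,0,0,-0.8,0,0,0],[0,0,0,-1.2,0,0,0],[0,0,0,-1.6,0,0,0],[0,0,0,-2.0,0,0,0],[0,0,0,-2.4,0,0,0],[0,0,0,-2.8,0,0,0],[0,0,0,-3.1,0,0,0]],
])

```text
clock: 5.3
tool_pos: [0.6013, -0.2071, 0.0387]
orientation: [-180.0, 0.0, 176.9]
force: [4.4, -0.3, -0.2]
opening: 0.0006
```

Emit:
arm_command([
  [[0,0,0,-0.4,0,0,0],[0,0,0,-0.8,0,0,0],[0,0,0,-1.2,0,0,0],[0,0,0,-1.6,0,0,0],[0,0,0,-2.0,0,0,0],[0,0,0,-2.4,0,0,0],[0,0,0,-2.8,0,0,0],[0,0,0,-3.1,0,0,0]],
])

```text
clock: 5.97
tool_pos: [0.5703, -0.2071, 0.0387]
orientation: [-180.0, 0.0, 176.9]
force: [5.0, 0.3, 1.9]
opening: 0.0007
```

Run:
```python
from h import *
o=ctrl.get_obs();print(o["tool_pos"],o["orientation"],o["force"])
K,c,r=cam("wrist");b=ctrl.snapshot("wrist");cv2.imwrite("pics/w2.png",b);t=ctrl.snapshot("top");cv2.imwrite("pics/t2.png",t)
print(K,c)
m=mask(b,*BL);print(m.min(0),m.max(0))
# lower boundary of blue per column -> far lip edge at z=.07
E=np.array([[x,m[m[:,0]==x,1].max()] for x in np.unique(m[:,0])])
d=(E-K[:2,2])/K[0,0];th=np.linalg.norm(d,axis=1);s=np.sin(th)/th
v=np.c_[d[:,0]*s,-d[:,1]*s,-np.cos(th)]@r.T;P=c+v*((.07-c[2])/v[:,2])[:,None]
for e,p in list(zip(E,P))[::12]:print(e,p[:2].round(4))
cv2.imwrite("pics/drag2.png",np.hstack([cv2.resize(b,(480,300)),cv2.resize(t[80:280,250:463],(320,300))]))
```

```text
[ 0.570275   -0.20711046  0.03874966] [-1.79995233e+02  3.85452974e-02  1.76903863e+02] [5.00395058 0.2828808  1.89498578]
[[309.70691629   0.         326.97978097]
 [  0.         309.70691629 197.91813764]
 [  0.           0.           1.        ]] [ 0.48685267 -0.20153407  0.19834714]
[141   0] [513 261]
[141  78] [ 0.4661 -0.2859]
[153 247] [ 0.5506 -0.2963]
[165 255] [ 0.5552 -0.2899]
[177 255] [ 0.5551 -0.2824]
[189 256] [ 0.5556 -0.2753]
[201 257] [ 0.5562 -0.2685]
[213 258] [ 0.5568 -0.262 ]
[225 248] [ 0.5513 -0.2544]
[237 248] [ 0.5514 -0.2482]
[249 248] [ 0.5515 -0.2422]
[261 249] [ 0.5522 -0.2363]
[273 249] [ 0.5524 -0.2305]
[285 249] [ 0.5526 -0.2248]
[297 249] [ 0.5528 -0.2191]
[309 249] [ 0.5531 -0.2135]
[321 261] [ 0.5598 -0.2084]
[333 261] [ 0.5601 -0.2027]
[345 249] [ 0.554  -0.1968]
[357 249] [ 0.5543 -0.1912]
[369 249] [ 0.5547 -0.1855]
[381 249] [ 0.5552 -0.1798]
[393 249] [ 0.5556 -0.174 ]
[405 248] [ 0.5556 -0.1682]
[417 248] [ 0.5561 -0.1622]
[429 248] [ 0.5566 -0.156 ]
[441 258] [ 0.5629 -0.149 ]
[453 257] [ 0.5631 -0.1425]
[465 257] [ 0.5639 -0.1356]
[477 256] [ 0.5641 -0.1285]
[489 255] [ 0.5644 -0.1211]
[501 247] [ 0.5605 -0.1143]
[513  69] [ 0.4712 -0.1153]
```

View pics/drag2.png

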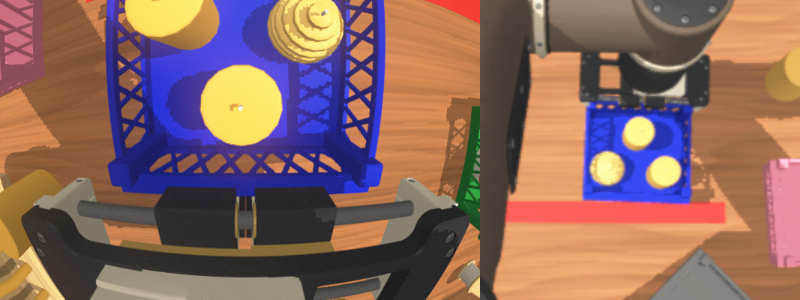

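The wrist view gives the lip centre at x≈0.560 with yaw still −3.1°. The crate origin is therefore ≈0.475, leaving 25 mm, and dead reckoning gives the same. Now the last part of the drag, then back off and rise.

Emit:
arm_command([
  [[0,0,0,-0.4,0,0,0],[0,0,0,-0.8,0,0,0],[0,0,0,-1.2,0,0,0],[0,0,0,-1.6,0,0,0],[0,0,0,-2.0,0,0,0],[0,0,0,-2.3,0,0,0],[0,0,0,-2.5,0,0,0],[0,0,0,-2.5,0,0,0]],
])

```text
clock: 6.73
tool_pos: [0.545, -0.2071, 0.0387]
orientation: [-180.0, 0.0, 176.9]
force: [3.7, -0.2, 2.8]
opening: 0.0002
```

Emit:
arm_command([
  [[0,0,0,0.3,0,0,0],[0,0,0,0.9,0,0,0],[0,0,0,1.8,0,0,0],[0,0,0,2.7,0,0,0],[0,0,0,3.0,0,0,0],[0,0,0,3.0,0,1,0],[0,0,0,3.0,0,3,0],[0,0,0,3.0,0,6,0]],
])

```text
clock: 7.4
tool_pos: [0.573, -0.2068, 0.097]
orientation: [180.0, -0.3, 176.9]
force: [1.7, -0.6, -0.6]
opening: 0.0005
```

Emit:
arm_command([
  [[0,0,0,0,0,3,0],[0,0,0,0,0,6,0],[0,0,0,0,0,9,0],[0,0,0,2,0,12,0],[0,0,0,4,0,15,0],[0,0,0,6,0,17,0],[0,0,0,7,0,18,0],[0,0,0,7,0,18,0]],
])

```text
clock: 8.07
tool_pos: [0.6473, -0.2073, 0.2817]
orientation: [-180.0, 0.2, 176.9]
force: [-0.6, -1.0, -0.9]
opening: 0.0005
```

Run:
```python
from h import *
o=ctrl.get_obs();print(o["clock"],o["tool_pos"],o["force"])
I={n:ctrl.snapshot(n) for n in("top","scene")}
t,s=I["top"],I["scene"]
mid,a=strip(cv2.imread("pics/top0.png"))[:2];a=np.radians(a)
for k in(["top"],["scene"],["top","scene"]):
    p,e=crate({n:I[n] for n in k},*BL,(.45,-.2,-.05));d=p[:2]-mid
    print(k,p[:2].round(4),np.degrees(p[2]).round(2),e.round(2),"strip x'",(d@[np.cos(a),np.sin(a)]-.075).round(4),"yaw rel",np.degrees(p[2]-a).round(2))
print("green",crate({"top":t},*GR,(.58,.17,.07)))
cv2.imwrite("pics/end.png",np.hstack([cv2.resize(t[60:300,140:460],(400,300)),cv2.resize(s[100:340,180:500],(400,300))]))
```

```text
8.0667 [ 0.64728451 -0.20729013  0.28172356] [-0.58677879 -0.9503564  -0.93333685]
['top'] [ 0.4508 -0.2027] -2.75 1.12 strip x' 0.0004 yaw rel -1.57
['scene'] [ 0.4495 -0.1996] -3.38 6.06 strip x' -0.001 yaw rel -2.2
['top', 'scene'] [ 0.4506 -0.2014] -2.9 4.23 strip x' 0.0001 yaw rel -1.72Traceback (most recent call last):
  File "<stdin>", line 9, in <module>
  File "h.py", line 29, in crate
    S={n:((mask(im,lo,hi)@D.T).max(0)+.5*0+.3) for n,im in ims.items()}
           ~~~~^^^^^^^^^^
  File "h.py", line 27, in mask
    l,st=cv2.connectedComponentsWithStats(m)[1:3];k=1+np.argmax(st[1:,4]);return np.argwhere(l==k)[:,::-1]
                                                      ~~~~~~~~~^^^^^^^^^^
    return _wrapfunc(a, 'argmax', axis=axis, out=out, **kwds)
    return bound(*args, **kwds)
ValueError: attempt to get argmax of an empty sequence
```

The crate is on the line to within about 1 mm in all fits. The arm hides the green crate in the top view, so I'll check it in the scene view.

Run:
```python
from h import *
t=ctrl.snapshot("top");s=ctrl.snapshot("scene")
p,e=crate({"scene":s},*GR,(.58,.17,.07));print("green",p[:2].round(4),np.degrees(p[2]).round(2),e.round(2))
cv2.imwrite("pics/end.png",np.hstack([cv2.resize(t[60:300,140:460],(400,300)),cv2.resize(s[100:340,180:500],(400,300))]))
```

```text
green [0.5794 0.173 ] 3.84 0.89
```

View pics/end.png

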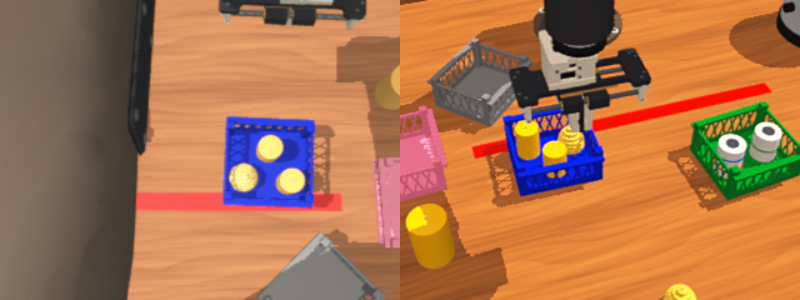

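The blue crate's near side is on the strip with all three candles upright. The green crate's pose is unchanged, and the gripper is well clear, high above the table. Handing in.

```bash
python3 -c "
from plant import ctrl
print(ctrl.close_job())"
```

```text
the job is handed in; nothing more can be done
None
```

I dragged the blue crate about 126 mm towards the robot with the shut fingers behind its far lip, then backed off, raised the gripper clear and handed the job in at about 8.2 s. The report gave no verdict.

- **Position:** in the last pictures the crate's origin is within about 1 mm of line_mark in x. It sits 1.6 to 2.2° off square to the strip.
- **Forces and contents:** wrist force readings stayed at about 5.5 N or less. The crate looked level in the mid-drag pictures, and the candles are upright.
- **Green crate:** its scene-view fit is the same as at the start. The arm hid it in the final top view, so that check rests on one camera.
- **Weaker check:** the final scene-view fit of the blue crate had a 6 px residual because the gripper partly hid the crate. It still agreed with the top view to about 1.5 mm in x and 3 mm in y.

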